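# Point out the wrong plug and log it

## Robot

A 6-joint arm with a two-finger parallel gripper is mounted at the origin on the work surface. World frame = base frame: x ahead of the robot, y to its left, z up, the work surface at z = 0. Lengths are in m, angles in rad, forces in N, time in s.
With the tool pointing down it reaches from about 0.375 to 0.9 m from the base axis. Payload 3.1 kg.
Tool frame: the origin (TCP) lies on the centre line of the jaws, within the pads' length; the fingertips stand 19 mm ahead of it and the grasp point (between the pads) is the TCP; z points along the fingers, y is the direction in which the jaws open and shut (so a half turn about z gives the same grasp; the last joint's range is limited). The gripper opens to 85 mm and grips with 20 to 120 N. Pads are 22 mm wide; open, the fingers measure 114 mm over their backs; the gripper's body (76 mm by 85 mm) begins 54 mm behind the grasp point. The pads swing forward as they close: fully open they stand 13 mm farther back than shut.
Start: joints at [-1.407, 0.527, 1.433, -0, 1.181, -0.178], TCP at [0.21, -0.589, 0.25] pointing down, gripper open.
Joint ranges: [-3.08, 3.08], [-0.75, 2.2], [0.22, 2.44], [-1.43, 4.57], [0, 2.65], [-2.85, 2.85]. Speed limits (rad/s): [2.79, 2.79, 3.14, 3.14, 3.14, 3.14].

## Interface

Orientations are given as a unit quaternion [x, y, z, w].
In Python, from station import manip, imaging, workorder gives the robot as it stands.
- The arm moves only by the shell command python3 -m creep 'ROWS' [FORCE]. ROWS is a JSON object of lists of equal length, an entry for each row: "claw": the finger opening in cm, from 0 to 8.54; "dp": the shift along the tool's x, y, z in cm, a list of three; "roll": the turn about the tool's z in rad. In form: {"claw": [claw, ...], "dp": [[dx, dy, dz], ...], "roll": [roll, ...]}. A call has 1 to 12 rows; each row is the pose to reach, as a shift and turn from the pose commanded when the call began, along the tool's axes at that moment; what a row does not reach only later rows make up. A row lasts 1/10 s, in which the tool goes at most 50 mm and 8.59 degrees, less where a joint would pass 70% of its speed; a pose out of reach is approached as far as the arm can. A call with a gripper value outside its range is refused whole. The fingers move at their own pace and stop on an object; FORCE is the grip in N (left out, the last holds). Time passes only in rows, so rows that repeat a pose let the fingers close. It gives the time, the measured TCP pose, the force and the opening at its end, in the units of the state.
- manip.sense(): the state, without advancing time (a new reading comes with each control period).
- imaging.snapshot(name): name is "scene" or "top" or "wrist"; returns a dict with "image" (420x560x3 uint8, red, green, blue), "z_map" (420x560 float32, m along the optical axis (not along the pixel's ray), 0 where there is no reading), "vfov" (degrees; the focal length in pixels is half the picture's height over the tangent of half this angle, whatever the lens; pixels are square), "cx", "cy" (the principal point, pixels), "dist" ([k1, k2, p1, p2, k3] as OpenCV has them; the pictures are not rectified), "R" (3x3) and "t" (3): a world point X has camera coordinates R X + t. Camera axes: x right, y down, z forward; pixel columns grow to the right and rows downward; lengths in m; the calibration is good to about 2 mm. A picture is of the moment at which its call begins.
- workorder.sign_off(): hands the job in, once; it reports no verdict.
The state is a dict: "t": time; "q": joint angles; "qd": joint speeds; "tau": joint torques, N m; "tcp_pos": TCP position; "tool_rot": TCP orientation; "force": force on the tool from outside, world axes, zero at the start; "ft_torque": the same for the moment, N m; "finger_gap": opening from 0.0 (shut) to 1.0 (fully open).
Only numpy, scipy, OpenCV 4.12 (cv2) and the standard library are available. Lean on these libraries where they do the work, as an engineer would, in place of code of your own. Each camera call takes 0.05 s, during which the arm holds its last target.

## Task

One of the four plugs in the black frame is blue instead of yellow: point it out by bringing the closed fingertips straight down to about 2 cm above its middle, and dwell there for two seconds, then press the green button fully, with a light push, to log the fault and back away. Touch neither the frame nor any plug, and do not go low over the yellow plugs. Leave the red button and everything else as it is.

Things in the scene. Friction and masses are not known exactly. Their poses are not given: they have to be found in the camera images.
- plug_blue: The BLUE push-in plug, the wrong one: round plastic, flat head 32 mm across and 11 mm high with a bevelled rim, on a 10 mm stem, 25 mm tall overall. It sits loose, its head resting on the top of the frame and its stem in one of the frame's four holes; which hole changes. Origin: foot of the stem, 26 mm above the bench; z up.
- plug_blue_top (a point): Centre of the blue plug's flat top, 25 mm above its origin and 51 mm above the bench: the spot to point at.
- frame: The black moulded plastic frame being inspected, clamped to the bench: a flat U, 40 mm high, about 330 mm wide (y) and 235 mm deep (x), open end towards the robot. Its four holes lie at (-50, +140), (-50, -140), (+80, +60) and (+80, -60) mm in its own x, y. Origin: bench level, on the middle line between the holes; x away from the open end, z up.
- log_button (a joint): Travel of the green push button, m: 0 out, 0.006 fully pressed (straight down); a spring returns it, 5 N when fully down.
- log_button_top (a point): Centre of the top of the green button (40 mm across), 67 mm above the bench when out; it sinks with the button.
- log_box: Grey box, 85 x 85 x 45 mm, with the green button in the middle of its top, fixed to the bench. Origin: centre of its underside, z up.
- stop_button (a joint): Travel of the red push button, m: 0 out, 0.006 fully pressed. It stops the line: leave it alone.
- stop_button_top (a point): Centre of the top of the red button (40 mm across) on its yellow box, 67 mm above the bench; the two boxes may swap places.
- plate: Loose bare steel strip 32 x 110 x 5 mm lying on the bench inside the U of the frame. Origin: centre of its underside; y along it.
- screwdriver: Loose orange-handled screwdriver lying near the robot's right front. Leave alone.
- wrench: Loose steel wrench lying at the left of the bench. Leave alone.
- spray: White bottle with red cap, 60 mm across, 170 mm tall, standing at the back left. Leave alone.
- tin: Plain metal tin, 72 mm across, 80 mm tall, standing at the right. Leave alone.
- plug_yellow1: A YELLOW plug (correct), same shape and size as the blue one, in another of the frame's holes. Origin: foot of its stem; its flat top is 25 mm above that.
- plug_yellow1_top (a point): Centre of this yellow plug's flat top.
- plug_yellow2: A YELLOW plug (correct), same shape and size as the blue one, in another of the frame's holes. Origin: foot of its stem; its flat top is 25 mm above that.
- plug_yellow2_top (a point): Centre of this yellow plug's flat top.
- plug_yellow3: A YELLOW plug (correct), same shape and size as the blue one, in another of the frame's holes. Origin: foot of its stem; its flat top is 25 mm above that.
- plug_yellow3_top (a point): Centre of this yellow plug's flat top.

How it is judged:
By the outcome, as a careful person would: the job done as asked, in the order asked, and still so for the second after the job is handed in, with the robot touching nothing.
It also fails if it takes over 40 s, if anything falls off the work surface, if the arm or the gripper's body presses on something with over 40 N, if the wrist force passes 120 N, or if a joint passes its speed limit or range.

## Working session

There is one attempt and no reset: what is moved stays moved. The work goes in short steps, Python scripts to look and compute and a shell command to move; the robot and the scene stay as the last step left them, time stands still between calls to the robot, and variables do not carry over. Pictures are saved under pics/ and viewed, and the job is handed in when it is done.

```bash
mkdir -p pics; ls
cat > h.py <<'E'
import numpy as np,cv2
from station import manip, imaging, workorder
def K(s):
    f=s["image"].shape[0]/2/np.tan(np.radians(s["vfov"])/2)
    return np.array([[f,0,s["cx"]],[0,f,s["cy"]],[0,0,1.]])
def ray(s,uv,z):
    n=cv2.undistortPoints(np.array([[uv]],float),K(s),np.array(s["dist"],float))[0,0]
    R=np.array(s["R"]);t=np.array(s["t"]);d=R.T@np.array([n[0],n[1],1]);c=-R.T@t
    return c+d*(z-c[2])/d[2]
def proj(s,X):
    R=np.array(s["R"]);t=np.array(s["t"])
    return cv2.projectPoints(np.array([X],float),cv2.Rodrigues(R)[0],t,K(s),np.array(s["dist"],float))[0][0,0]
E
python3 - <<'E'
from h import *
print(manip.sense())
for n in("top","scene"):
    s=imaging.snapshot(n)
    np.savez(f"/tmp/{n}.npz",**s)
    cv2.imwrite(f"pics/{n}1.png",s["image"][:,:,::-1])
    print(n,s["vfov"],s["cx"],s["cy"],s["dist"],-np.array(s["R"]).T@s["t"])
E
```

```text
pics
{'t': 0.0, 'q': array([-1.40650526e+00,  5.28487198e-01,  1.43391398e+00,  1.55318238e-05,
        1.18138139e+00, -1.78524865e-01]), 'qd': array([ 5.33782822e-05, -2.00043672e-03,  6.38034111e-04,  1.93474696e-04,
        6.00274341e-04,  1.58274919e-03]), 'tau': array([ 1.21898040e-03, -4.42349732e+01, -1.78026080e+01, -1.13420281e-04,
        8.37543514e-03,  8.90577724e-06]), 'tcp_pos': array([ 0.20999234, -0.58794836,  0.24931693]), 'tool_rot': array([ 9.85345500e-01,  1.70566837e-01,  1.49736943e-05, -1.09487668e-03]), 'force': array([-0.43992842,  0.48680997, -0.00690971]), 'ft_torque': array([-0.01016969,  0.00966094, -0.0299469 ]), 'finger_gap': 1.001610320621966}
top 46.56431868188223 282.31119067021496 213.1538471725177 [-0.12861311  0.          0.          0.          0.        ] [ 0.25654788 -0.02852075  1.50019262]
scene 49.08237286825538 269.5315757538422 201.6397907113659 [-0.03265551  0.          0.          0.          0.        ] [ 1.11847578 -0.3461646   1.05776476]
```

View pics/top1.png

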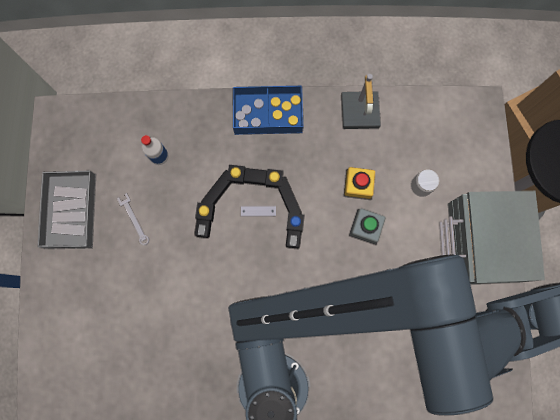

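View pics/scene1.png

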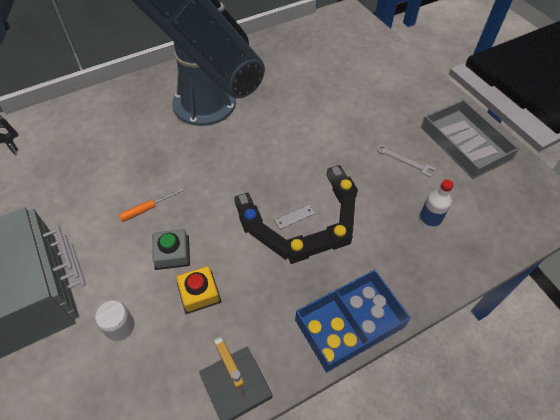

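The top view shows the blue plug at about (295,221), the green button at (370,225) and the red button at (361,181). The yellow plugs are at (204,211), (236,173) and (275,177). In the scene view, blue is at (250,214) and green at (168,241). Next I'll measure them.

```bash
cat > m.py <<'E'
from h import *
R_={"blue":((105,130,60),(128,255,255)),"yellow":((18,120,110),(32,255,255)),"green":((50,100,50),(85,255,255)),"red":((0,130,80),(6,255,255))}
def blobs(s,c,amin=25):
    h=cv2.cvtColor(s["image"],cv2.COLOR_RGB2HSV)
    m=cv2.inRange(h,*R_[c])
    n,_,st,ce=cv2.connectedComponentsWithStats(m)
    return [(ce[i],st[i]) for i in range(1,n) if st[i][4]>amin]
E
python3 - <<'E'
from m import *
for n in("top","scene"):
    s=dict(np.load(f"/tmp/{n}.npz"))
    for c,z in(("blue",.05),("yellow",.05),("green",.066),("red",.066)):
        for ce,st in blobs(s,c): print(n,c,ce.round(1),st,ray(s,ce,z).round(4), s["z_map"][int(ce[1]),int(ce[0])])
E
```

```text
top blue [266.2 109.2] [ 233   86   70   48 2286] [0.8546 0.0041 0.05  ] 1.5781116
top blue [160.4 157. ] [151 147  16  16  96] [0.7057 0.3361 0.05  ] 1.4806503
top blue [295.3 220.8] [291 216  10  11  83] [ 0.4955 -0.0781  0.05  ] 1.4703351
top blue [  9.2 280.5] [  0 275  20  12 214] [0.3269 0.8067 0.05  ] 1.8939779
top yellow [368.8  92. ] [365  81   8  22 124] [ 0.9085 -0.3255  0.05  ] 1.4086673
top yellow [295.1  99.9] [291  96  10   9  67] [ 0.8846 -0.0883  0.05  ] 1.5708894
top yellow [275.2 101.6] [271  98   9   9  65] [ 0.88   -0.0249  0.05  ] 1.5631214
top yellow [286.  105.7] [282 101   9  10  65] [ 0.8652 -0.0589  0.05  ] 1.5731372
top yellow [277.  114.2] [273 110   9   9  68] [ 0.8372 -0.0296  0.05  ] 1.5692183
top yellow [292.9 119.9] [289 116   9   9  68] [ 0.8171 -0.0792  0.05  ] 1.5639173
top yellow [235.4 172. ] [231 167  10  11  86] [0.6513 0.1018 0.05  ] 1.4919264
top yellow [359.5 181.9] [346 167  29  29 484] [ 0.6119 -0.2783  0.05  ] 1.4788878
top yellow [273.9 176.2] [269 171  11  11  90] [ 0.6352 -0.0163  0.05  ] 1.4941608
top yellow [203.4 210.3] [199 205  1
[... 1405 characters left out ...]
407 -0.0898  0.05  ] 1.0692546
scene yellow [349.6 339.4] [343 333  14  14 144] [ 0.9035 -0.0368  0.05  ] 1.0505953
scene yellow [333.1 341. ] [327 335  13  13 142] [ 0.889  -0.0708  0.05  ] 1.0482855
scene yellow [226.2 357.2] [216 342  22  37 294] [ 0.8086 -0.2945  0.05  ] 0.8700063
scene yellow [328.4 353.9] [323 348  11  14  99] [ 0.9083 -0.0953  0.05  ] 1.0324506
scene yellow [238.4 382.3] [233 377  11  10  51] [ 0.8685 -0.2943  0.05  ] 0.8418696
scene green [167.4 240.4] [160 233  16  16 187] [ 0.4816 -0.3011  0.066 ] 1.1465617
scene red [446.7 184.7] [441 179  13  12 110] [0.6798 0.4282 0.066 ] 1.1068395
scene red [195.1 281.1] [187 273  17  17 222] [ 0.6172 -0.2837  0.066 ] 1.0811135
```

The two views agree to about 3 mm, and the hole spacings check out (119 and 280 mm). Blue is at about (0.497, -0.079) and green at about (0.481, -0.301). I'll close the fingers and fly high towards blue, which is (+44.2, -38.4) cm away in tool axes.

```bash
python3 -m creep '{"claw":[0,0,0,0,0,0,0,0,0,0,0,0],"dp":[[0.8,-0.7,0],[2.2,-1.9,0],[4.4,-3.8,0],[6.9,-6,0],[9.4,-8.2,0],[11.9,-10.3,0],[14.4,-12.5,0],[16.9,-14.7,0],[19.4,-16.9,0],[21.9,-19,0],[24.4,-21.2,0],[26.9,-23.4,0]],"roll":[0,0,0,0,0,0,0,0,0,0,0,0]}' 20
python3 -m creep '{"claw":[0,0,0,0,0,0,0,0,0,0,0,0],"dp":[[2.5,-2.2,0],[5,-4.3,0],[7.5,-6.5,0],[10,-8.7,0],[12.3,-10.7,0],[14.2,-12.3,0],[15.6,-13.5,0],[16.5,-14.3,0],[17,-14.8,0],[17.3,-15,0],[17.3,-15,0],[17.3,-15,0]],"roll":[0,0,0,0,0,0,0,0,0,0,0,0]}'
python3 - <<'E'
from m import *
st=manip.sense();print(st["t"],st["tcp_pos"],st["tool_rot"],st["finger_gap"],st["force"])
for n in("top","scene","wrist"):
    s=imaging.snapshot(n)
    np.savez(f"/tmp/{n}.npz",**s)
    im=s["image"][:,:,::-1].copy()
    cv2.imwrite(f"pics/{n}2.png",im)
    for c,z in(("blue",.05),("green",.066)):
        for ce,q in blobs(s,c):
            P=ray(s,ce,z)
            if abs(P[0]-.49)<.05 and abs(P[1]+.2)<.2: print(n,c,ce.round(1),q,P.round(4))
E
```

```text
t: 1.3
tcp_pos: [0.3851, -0.2757, 0.2503]
tool_rot: [0.985, 0.171, -0.0, -0.0]
force: [0.5, -0.2, -0.1]
finger_gap: -0.003
t: 2.5
tcp_pos: [0.4971, -0.0789, 0.2503]
tool_rot: [0.985, 0.17, -0.0, 0.0]
force: [-0.7, 0.1, -0.1]
finger_gap: -0.0
2.5 [ 0.49707192 -0.07890753  0.25028374] [ 9.85408838e-01  1.70203999e-01 -1.37054022e-04  4.77857554e-05] -0.00027386846235574286 [-0.66280616  0.07181109 -0.07589538]
top green [370.  223.4] [364 217  13  14 138] [ 0.4799 -0.3006  0.066 ]
scene blue [249.8 213.7] [244 208  12  12 107] [ 0.4988 -0.0796  0.05  ]
scene green [167.4 240.4] [160 233  16  16 188] [ 0.4817 -0.301   0.066 ]
wrist blue [278.2 182.8] [261 165  35  36 992] [ 0.4955 -0.0788  0.05  ]
wrist green [498.3 280.7] [ 475  260   48   43 1599] [ 0.48   -0.2979  0.066 ]
```

View pics/wrist2.png

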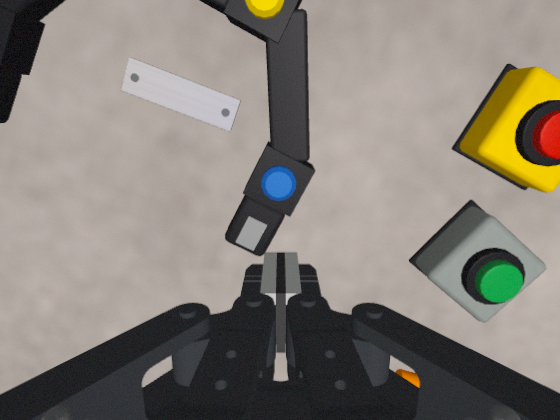

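View pics/scene2.png

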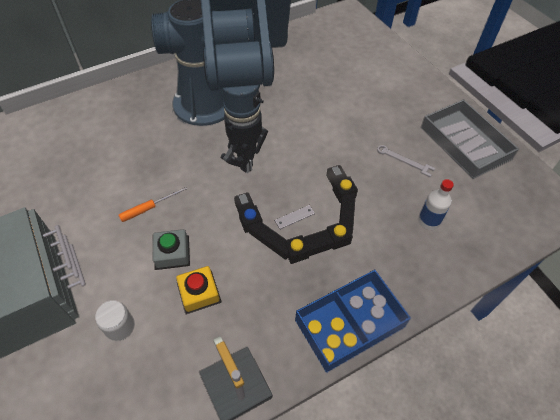

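The wrist view has the blue plug at (278,183) and the closed fingertips at (281,255). The plug's ray gives (0.4955, -0.0788), which agrees with the TCP's x and y to 2 mm. Now straight down 16 cm, in two stages.

```bash
python3 -m creep '{"claw":[0,0,0,0,0,0,0,0,0,0],"dp":[[0,0,0.6],[0,0,1.8],[0,0,3.5],[0,0,5.3],[0,0,7.1],[0,0,8.8],[0,0,10.2],[0,0,11.2],[0,0,11.8],[0,0,12]],"roll":[0,0,0,0,0,0,0,0,0,0]}'
python3 - <<'E'
from m import *
st=manip.sense();print(st["t"],st["tcp_pos"],st["force"])
for n in("scene","wrist"):
    s=imaging.snapshot(n)
    im=s["image"][:,:,::-1].copy()
    tip=st["tcp_pos"]-[0,0,.019]
    uv=proj(s,tip); u0=proj(s,[.4968,-.0789,.051]); print(n,uv,u0)
    x0,y0=[int(max(0,a)) for a in (uv-[70,50])]
    if n=="scene": cv2.imwrite("pics/scene3.png",cv2.resize(im[y0:y0+110,x0:x0+140],None,fx=5,fy=5))
    else: cv2.imwrite("pics/wrist3.png",im)
E
```

```text
t: 3.65
tcp_pos: [0.4971, -0.0784, 0.1297]
tool_rot: [0.985, 0.17, -0.0, -0.0]
force: [0.3, -0.1, 0.4]
finger_gap: -0.003
3.65 [ 0.49713436 -0.07840898  0.12972492] [ 0.33413318 -0.13770086  0.39691308]
scene [248.89835351 199.72877895] [249.66642271 212.8523393 ]
wrist [277.85974111 270.19388588] [279.05598421 225.49392455]
```

View pics/scene3.png

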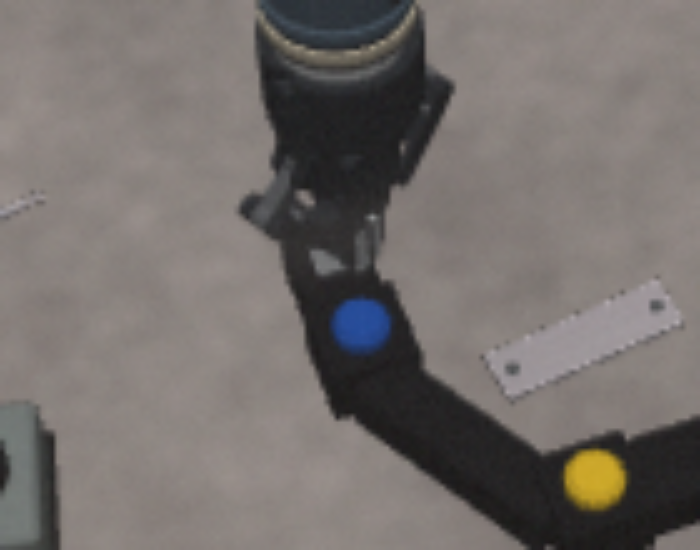

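View pics/wrist3.png

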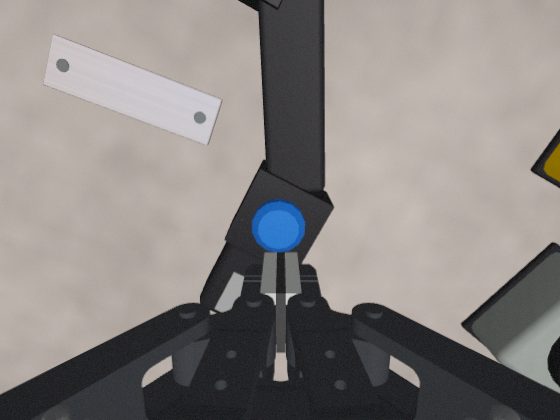

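The wrist view shows the blue plug centred at (279,227), just ahead of the fingertips, within about 1.5 px of its predicted pixel. The scene crop shows clear air between the tips and the plug. Down 4 cm more, then dwell.

```bash
python3 -m creep '{"claw":[0,0,0,0,0,0,0,0,0,0,0,0],"dp":[[0,0,0.6],[0,0,1.5],[0,0,2.4],[0,0,3.2],[0,0,3.7],[0,0,4],[0,0,4],[0,0,4],[0,0,4],[0,0,4],[0,0,4],[0,0,4]],"roll":[0,0,0,0,0,0,0,0,0,0,0,0]}'
python3 - <<'E'
from m import *
st=manip.sense();print(st["t"],st["tcp_pos"],st["force"])
s=imaging.snapshot("scene")
im=s["image"][:,:,::-1].copy()
cv2.imwrite("pics/scene4.png",cv2.resize(im[150:250,180:320],None,fx=5,fy=5))
cv2.imwrite("pics/wrist4.png",imaging.snapshot("wrist")["image"][:,:,::-1])
E
python3 -m creep '{"claw":[0,0,0,0,0,0,0,0,0,0,0,0],"dp":[[0,0,0],[0,0,0],[0,0,0],[0,0,0],[0,0,0],[0,0,0],[0,0,0],[0,0,0],[0,0,0],[0,0,0],[0,0,0],[0,0,0]],"roll":[0,0,0,0,0,0,0,0,0,0,0,0]}'
python3 -m creep '{"claw":[0,0,0,0,0,0,0,0,0,0,0,0],"dp":[[0,0,0],[0,0,0],[0,0,0],[0,0,0],[0,0,0],[0,0,0],[0,0,0],[0,0,0],[0,0,0],[0,0,0],[0,0,0],[0,0,0]],"roll":[0,0,0,0,0,0,0,0,0,0,0,0]}'
```

```text
t: 4.95
tcp_pos: [0.4974, -0.0784, 0.0905]
tool_rot: [0.985, 0.171, 0.0, 0.0]
force: [-0.8, 1.2, 0.2]
finger_gap: -0.001
4.95 [ 0.49739115 -0.07840495  0.09047195] [-0.77282586  1.15796705  0.20725175]
t: 6.25
tcp_pos: [0.4973, -0.0784, 0.0903]
tool_rot: [0.985, 0.171, 0.0, 0.0]
force: [0.8, 0.3, -1.0]
finger_gap: 0.001
t: 7.45
tcp_pos: [0.4973, -0.0784, 0.0903]
tool_rot: [0.985, 0.171, 0.0, 0.0]
force: [-1.0, 0.2, 0.7]
finger_gap: 0.003
```

View pics/scene4.png

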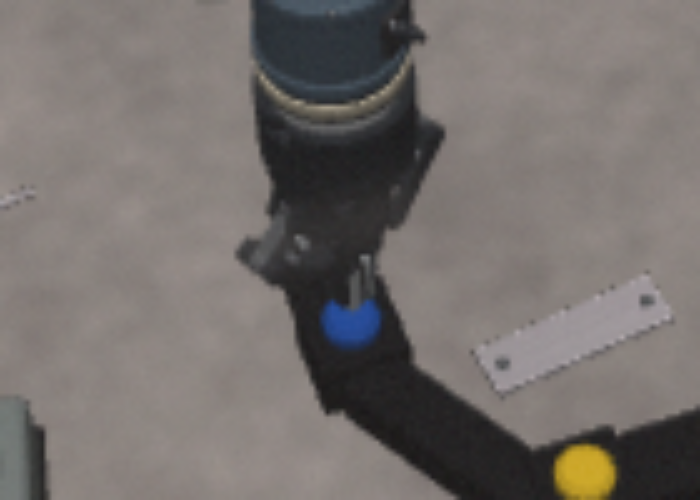

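View pics/wrist4.png

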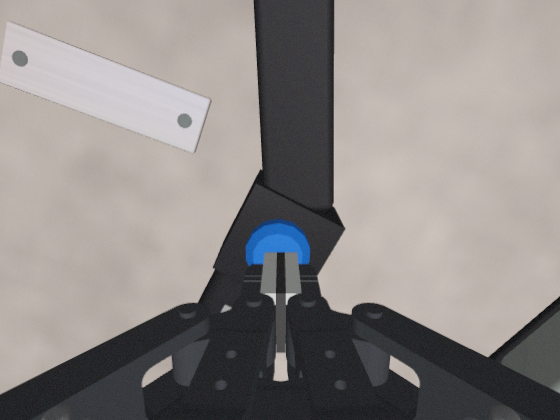

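The scene crop shows the tips ending over the middle of the blue plug, at crop pixel (355,308) with the plug at (352,322). The wrist view shows the tips just above the plug centre, at (280,253). Force stayed at noise level and the dwell ran well over 2 s. Next: straight up, then across to the green button, which is (-9.0, +20.4) cm away in tool axes.

```bash
python3 -m creep '{"claw":[0,0,0,0,0,0,0,0,0],"dp":[[0,0,-0.8],[0,0,-2.4],[0,0,-4.4],[0,0,-6.4],[0,0,-8.4],[0,0,-10],[0,0,-11.2],[0,0,-11.9],[0,0,-12]],"roll":[0,0,0,0,0,0,0,0,0]}'
python3 -m creep '{"claw":[0,0,0,0,0,0,0,0,0,0,0,0],"dp":[[-0.4,0.8,0],[-1.2,2.7,0],[-2.3,5.2,0],[-3.4,7.7,0],[-4.5,10.2,0],[-5.6,12.7,0],[-6.7,15.2,0],[-7.7,17.5,0],[-8.5,19.2,0],[-8.9,20.1,0],[-9,20.4,0],[-9,20.4,0]],"roll":[0,0,0,0,0,0,0,0,0,0,0,0]}'
python3 - <<'E'
from m import *
st=manip.sense();print(st["t"],st["tcp_pos"],st["force"])
for n in("scene","wrist"):
    s=imaging.snapshot(n)
    for ce,q in blobs(s,"green"):
            P=ray(s,ce,.066)
            if abs(P[0]-.49)<.05 and abs(P[1]+.3)<.1: print(n,ce.round(1),q,P.round(4))
    cv2.imwrite(f"pics/{n}5.png",s["image"][:,:,::-1])
E
```

```text
t: 8.35
tcp_pos: [0.4977, -0.0785, 0.2114]
tool_rot: [0.985, 0.171, 0.001, 0.001]
force: [0.0, 0.4, -0.6]
finger_gap: -0.002
t: 9.55
tcp_pos: [0.4809, -0.3005, 0.21]
tool_rot: [0.985, 0.17, -0.0, -0.001]
force: [0.4, 0.9, -0.6]
finger_gap: -0.002
9.55 [ 0.48091548 -0.30045863  0.20997126] [ 0.40007343  0.85415466 -0.58223316]
scene [167.4 240.4] [159 233  17  16 190] [ 0.4817 -0.3011  0.066 ]
wrist [280.8 199.1] [ 255  173   53   53 2198] [ 0.4796 -0.3017  0.066 ]
```

View pics/wrist5.png

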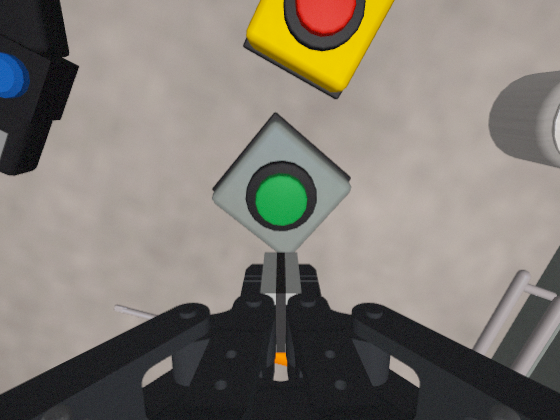

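The green button is centred at (281,199) ahead of the tips, and its ray gives (0.480, -0.301), directly below the TCP. Contact is expected 12.4 cm down and full travel at 13.0 cm. I'll go down to 4 mm above it first, then creep.

```bash
python3 -m creep '{"claw":[0,0,0,0,0,0,0,0,0,0,0,0],"dp":[[0,0,0.7],[0,0,2],[0,0,3.8],[0,0,5.7],[0,0,7.5],[0,0,9.1],[0,0,10.3],[0,0,11.2],[0,0,11.7],[0,0,12],[0,0,12],[0,0,12]],"roll":[0,0,0,0,0,0,0,0,0,0,0,0]}'
python3 -m creep '{"claw":[0,0,0,0,0,0,0,0],"dp":[[0,0,0.1],[0,0,0.2],[0,0,0.3],[0,0,0.4],[0,0,0.5],[0,0,0.6],[0,0,0.7],[0,0,0.7]],"roll":[0,0,0,0,0,0,0,0]}'
```

```text
t: 10.85
tcp_pos: [0.4814, -0.301, 0.0908]
tool_rot: [0.985, 0.171, 0.0, 0.0]
force: [0.1, 0.5, -0.1]
finger_gap: -0.0
t: 11.65
tcp_pos: [0.4811, -0.3008, 0.0834]
tool_rot: [0.985, 0.171, 0.0, 0.0]
force: [0.1, -0.1, 3.6]
finger_gap: -0.001
```

Contact is where expected: tip at 64.4 mm and 3.6 N. I'll continue to full travel in small steps.

```bash
python3 -m creep '{"claw":[0,0,0,0,0,0],"dp":[[0,0,0.1],[0,0,0.2],[0,0,0.3],[0,0,0.34],[0,0,0.34],[0,0,0.34]],"roll":[0,0,0,0,0,0]}'
python3 -m creep '{"claw":[0,0,0],"dp":[[0,0,0.05],[0,0,0.05],[0,0,0.05]],"roll":[0,0,0]}'
```

```text
t: 12.25
tcp_pos: [0.4811, -0.3008, 0.0801]
tool_rot: [0.985, 0.171, 0.0, 0.0]
force: [-0.6, 1.0, 5.4]
finger_gap: 0.0
t: 12.55
tcp_pos: [0.4812, -0.3008, 0.0801]
tool_rot: [0.985, 0.171, 0.0, 0.0]
force: [-2.0, 0.9, 7.9]
finger_gap: -0.001
```

```bash
python3 -m creep '{"claw":[0,0,0,0],"dp":[[0,0,0.05],[0,0,0.05],[0,0,0.05],[0,0,0.05]],"roll":[0,0,0,0]}'
```

```text
t: 12.95
tcp_pos: [0.4812, -0.3008, 0.08]
tool_rot: [0.985, 0.171, 0.0, 0.0]
force: [-1.8, 0.8, 10.6]
finger_gap: -0.003
```

The button has bottomed out: z is stuck at 80 mm (tip 61 mm, 6 mm of travel) while force climbs to 10.6 N. Backing straight up.

```bash
python3 -m creep '{"claw":[0,0,0,0,0,0,0,0,0,0,0,0],"dp":[[0,0,-0.4],[0,0,-1.2],[0,0,-2.6],[0,0,-4.4],[0,0,-6.4],[0,0,-8.4],[0,0,-10.2],[0,0,-11.6],[0,0,-12.6],[0,0,-13],[0,0,-13],[0,0,-13]],"roll":[0,0,0,0,0,0,0,0,0,0,0,0]}'
python3 -m creep '{"claw":[0,0,0,0,0,0],"dp":[[-1,0,0],[-3,0,0],[-5,0,0],[-6,0,0],[-6,0,0],[-6,0,0]],"roll":[0,0,0,0,0,0]}'
python3 - <<'E'
from m import *
st=manip.sense();print(st["t"],st["tcp_pos"],st["force"],abs(st["qd"]).max())
for n in("top","scene","wrist"):
    s=imaging.snapshot(n)
    for c,z in(("blue",.05),("yellow",.05),("green",.066),("red",.066)):
        for ce,q in blobs(s,c):
            P=ray(s,ce,z)
            if .42<P[0]<.67 and -.35<P[1]<.25: print(n,c,ce.round(1),q,P.round(4))
    cv2.imwrite(f"pics/{n}6.png",s["image"][:,:,::-1])
E
```

```text
t: 14.15
tcp_pos: [0.4808, -0.3004, 0.2083]
tool_rot: [0.985, 0.171, -0.0, -0.001]
force: [-0.7, 0.3, -0.4]
finger_gap: -0.004
t: 14.75
tcp_pos: [0.4247, -0.3211, 0.2088]
tool_rot: [0.985, 0.17, 0.0, -0.0]
force: [0.6, -0.5, -0.7]
finger_gap: -0.003
14.75 [ 0.42469385 -0.32110784  0.20878606] [ 0.63276782 -0.52280891 -0.65230797] 0.013773757549553319
top yellow [235.3 172. ] [230 167  11  11  88] [0.6514 0.1021 0.05  ]
top yellow [359.5 182. ] [346 167  29  29 487] [ 0.6117 -0.2782  0.05  ]
top yellow [273.9 176.2] [269 171  11  11  90] [ 0.6352 -0.0163  0.05  ]
top yellow [203.4 210.3] [199 205  10  11  90] [0.5337 0.1995 0.05  ]
top green [368.4 221.7] [364 217  11  12  83] [ 0.4853 -0.296   0.066 ]
top red [361.6 179.4] [355 173  14  13 135] [ 0.6159 -0.2826  0.066 ]
scene blue [249.7 213.8] [244 209  12  11 106] [ 0.4989 -0.08    0.05  ]
scene yellow [345.6 183.8] [340 179  12  10  92] [0.5366 0.1972 0.05  ]
scene yellow [339.6 230. ] [334 225  12  11 109] [0.6542 0.1003 0.05  ]
scene yellow [296.5 244.4] [291 239  12  12 115] [ 0.6377 -0.0182  0.05  ]
scene yellow [197.6 290.5] [176 266  43  45 912] [ 0.6343 -0.287   0.05  ]
scene green [167.4 240.4] [160 234  16  15 185] [ 0.4815 -0.3012  0.066 ]
scene red [195.1 281.1] [187 273  17  17 225] [ 0.6173 -0.2836  0.066 ]
wrist blue [2.7 3. ] [ 0  0  8  9 51] [ 0.4866 -0.0994  0.05  ]
wrist yellow [330.9   4.8] [310   0  38  14 322] [ 0.5614 -0.3103  0.05  ]
wrist green [279.  118.8] [ 251   90   57   58 2519] [ 0.4786 -0.3021  0.066 ]
```

View pics/scene6.png

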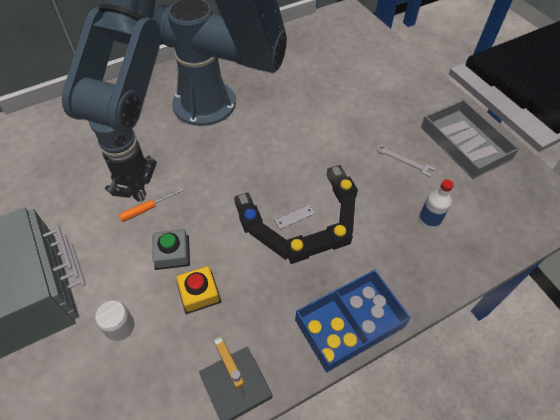

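The scene view shows everything where it was: blue at (250,214), green sprung back at (167,240), red at (195,281). The arm is clear and high, so I'm signing off.

```bash
python3 -c "
from station import workorder
print(workorder.sign_off())"
```

```text
the job is handed in; nothing more can be done
None
```

I pointed out the blue plug, then pressed the green button fully, backed away and signed off at about t = 15 s.

- **Pointing:** The blue plug was in the right front hole, at about (0.497, -0.079). I brought the closed fingertips straight down to about 71 mm, which is 2 cm above its top, and held there for roughly 3 s. The force readings stayed at noise level (about 1 N).
- **Button press:** Height stopped changing at 6 mm of travel while the force kept rising to 10.6 N, so the button was fully down. I then went straight up and 6 cm back.
- **Last checks:** In the final scene picture the blue and yellow plugs and both buttons are within 1 pixel of where they started, and the green button has sprung back. Force on the tool is at noise level, with the gripper clear at a TCP height of about 0.21 m.
- **Disagreements:** Position estimates from the cameras differed by up to about 3 mm between views. In the last top view the arm hid the blue plug and part of the green button, shifting that green reading by about 7 mm. The scene and wrist views saw the green button whole and put it within about 4 mm of where it was first measured. The scene view alone confirmed the blue plug.

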